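Centre the plaster statuette on its plinth

TASK

The little plaster statuette stands off-centre on its stone plinth and rocks easily. Nudge it gently with light taps of a fingertip until it stands upright in the middle of the plinth's top, centred to within 5 mm, then take the hand away. Do not grasp, lift, topple or knock the statuette, and leave the plinth and the other things on the bench where they are.

Things in the scene. Friction and masses are not known exactly. Their poses are not given: they have to be found in the camera images.
- statuette: headless draped figure of white plaster on a round socle, one rigid piece, 88 mm tall, about 0.16 kg; origin at the centre of its underside, z up its axis. Its flat foot is only 26 mm wide, so it topples at about 22 degrees of lean: it slides (friction 0.5 to 0.7) when pushed low and tips when pushed high. It chips if hit or pressed with over 10 N; move it slower than 0.15 m/s
- statuette_socle (a point): point on the statuette's axis, 12 mm above its underside, at mid-height of the socle's upright band: a round band 44 mm in diameter, from 7 to 17 mm above the underside, the widest part of the figure; below it the socle is bevelled in to the foot. It starts 14 to 26 mm off the plinth's middle, in any direction, and may overhang the plinth's edge a little
- statuette_neck (a point): top of the neck stump, on the axis, 88 mm above the underside; neck 9 mm wide, shoulders with arm stumps 40 mm across at 58 to 78 mm, waist 24 mm wide at 54 mm, skirt 37 mm wide at 22 mm above the underside
- plinth_top (a point): centre of the flat top of the plinth, where the middle of the statuette's foot belongs; z up, x and y along the sides of the square top
- plinth: square moulded plinth of red-brown stone, loose on the bench, 1.3 kg, 56 mm high; square top 84 by 84 mm (cap 12 mm thick), base slab 108 by 108 mm and 14 mm thick; origin at the centre of its underside, axes along its sides. It may stand at any yaw
- pot: bystander: white lidded plastic pot, 73 mm in diameter, 62 mm high, loose; origin at the centre of its underside
- brush: bystander: flat bristle brush with a wooden handle, lying, 200 mm long along its x axis, 30 mm wide, 16 mm high, loose; origin on its underside near the middle of its length, bristles towards +x
- fragment: bystander: stepped piece of pale stone moulding, 80 by 50 mm and 42 mm high, loose; origin at the centre of its underside, long side along x
There are look-alikes about, which are no part of the job. What is shaped like the statuette but purple is not meant. Several things look just like the plinth: the one meant starts farthest to the robot's right.

How it is judged:
By the outcome, as a careful person would: the job done as asked, in the order asked, and still so for the second after the job is handed in, with the robot touching nothing.
It also fails if it takes over 51 s, if anything falls off the work surface, if the arm or the gripper's body presses on something with over 40 N, if the wrist force passes 120 N, or if a joint passes its speed limit or range.

ROBOT

A 7-joint arm with a two-finger parallel gripper is mounted at the origin on the work surface. World frame = base frame: x ahead of the robot, y to its left, z up, the work surface at z = 0. Lengths are in m, angles in degrees, forces in N, time in s.
With the tool pointing down it reaches from about 0.425 to 0.825 m from the base axis. Payload 3.6 kg.
Tool frame: the origin (TCP) lies at the very end of the fingers, on their centre line; the grasp point (between the pads) lies 19 mm behind it; z points along the fingers, y is the direction in which the jaws open and shut (so a half turn about z gives the same grasp; the last joint's range is limited). The gripper opens to 85 mm and grips with 20 to 120 N. Pads are 22 mm wide; open, the fingers measure 114 mm over their backs; the gripper's body (76 mm by 85 mm) begins 54 mm behind the grasp point. The pads swing forward as they close: fully open they stand 13 mm farther back than shut.
Start: joints at [-74.399, 35.231, -0.722, 81.555, 0.464, 63.22, -2.315], TCP at [0.191, 0.621, 0.231] pointing down, gripper open.
Joint ranges: [-178.69, 178.69], [-17.37, 117.87], [-77.05, 75.6], [15.02, 138.74], [-78.02, 258.01], [0.78, 113.62], [-162.83, 162.83]. Speed limits (degrees/s): [159.86, 159.86, 180, 180, 180, 180, 180].

INTERFACE

Orientations are given as a 3x3 rotation matrix whose columns are the frame's x, y, z axes.
In Python, from station import ctrl gives the robot as it stands.
- The arm moves only by the tool carry_out, never from a script. Its argument "steps" is a list of rows, each a list of 2 entries, a list of its own where there are three numbers: the shift along the tool's x, y, z in m, then the turn about the tool's z in degrees. A call has 1 to 5 rows; each row is the pose to reach, as a shift and turn from the pose measured when the call began, along the tool's axes at that moment; what a row does not reach only later rows make up. A row lasts 1/12 s, in which the tool goes at most 41.7 mm and 7.16 degrees, less where a joint would pass 70% of its speed; a pose out of reach is approached as far as the arm can. A call with a gripper value outside its range is refused whole. "hand" is the closure in counts, from 0 (fully open) to 255 (shut), set as the call begins (left out, the last holds). The fingers move at their own pace and stop on an object; "squeeze" is the grip in N (left out, the last holds). Time passes only in rows, so rows that repeat a pose let the fingers close. It gives the time, the measured TCP pose, the force and the opening at its end, in the units of the state.
- ctrl.state(): the state, without advancing time (a new reading comes with each control period).
- ctrl.snapshot(name): name is "scene" or "top"; returns a dict with "color" (400x640x3 uint8, red, green, blue), "intrinsics" (3x3 intrinsics, pixels), "position" and "attitude" of the camera in the world. Camera axes: x right, y up, looking along -z (the intrinsics and any distortion apply to the point x, -y, -z); pixel columns grow to the right and rows downward; lengths in m; the calibration is good to about 2 mm. A picture is of the moment at which its call begins. There is no depth.
- ctrl.finish_job(): hands the job in, once; it reports no verdict.
The state is a dict: "time_s": time; "joint_positions": joint angles; "joint_velocities": joint speeds; "joint_efforts": joint torques, N m; "tool_pos": TCP position; "eef_rot": TCP orientation; "ft_force": force on the tool from outside, world axes, zero at the start; "moment": the same for the moment, N m; "opening": opening from 0.0 (shut) to 1.0 (fully open).
Only numpy, scipy, OpenCV 4.12 (cv2) and the standard library are available. Lean on these libraries where they do the work, as an engineer would, in place of code of your own. Each camera call takes 0.05 s, during which the arm holds its last target.

## Working session

There is one attempt and no reset: what is moved stays moved. The work goes in short steps, Python scripts to look and compute and a tool call to move; the robot and the scene stay as the last step left them, time stands still between calls to the robot, and variables do not carry over. Pictures are saved under pics/ and viewed, and the job is handed in when it is done.

Besides the shell and the picture viewer there is one more tool, called by a JSON object that holds its "fn" and its "kwargs", one argument or row to a line. carry_out: Moves the arm, as the interface text tells. Its arguments: {"type":"object","properties":{"steps":{"type":"array"},"hand":{"type":"number"},"squeeze":{"type":"number"}},"required":["steps"]}

```bash
mkdir -p pics; ls; python3 - <<'E'
from station import ctrl
import cv2,numpy as np
np.set_printoptions(precision=4,suppress=True)
s=ctrl.state()
print({k:s[k] for k in ['time_s','tool_pos','eef_rot','ft_force','opening']})
for n in ['scene','top']:
    d=ctrl.snapshot(n)
    print(n,d['intrinsics'],d['position'],d['attitude'],[k for k in d])
    cv2.imwrite(f'pics/{n}0.png',d['color'][:,:,::-1])
E
```

```text
pics
{'time_s': 0.0, 'tool_pos': array([0.1911, 0.6205, 0.2301]), 'eef_rot': array([[-0.9557,  0.2943, -0.0007],
       [ 0.2943,  0.9557, -0.0025],
       [-0.0001, -0.0026, -1.    ]]), 'ft_force': array([-0.3624,  0.727 ,  0.3652]), 'opening': 0.9997419460955254}
scene [[473.3004   0.     319.6834]
 [  0.     473.3004 195.595 ]
 [  0.       0.       1.    ]] [ 1.3289 -0.5106  0.8615] [[ 0.5485 -0.5434  0.6355]
 [ 0.8359  0.3381 -0.4323]
 [ 0.0201  0.7684  0.6397]] ['color', 'intrinsics', 'position', 'attitude']
top [[398.6072   0.     324.8308]
 [  0.     398.6072 202.9543]
 [  0.       0.       1.    ]] [0.4338 0.0128 1.0704] [[ 0.0135  0.9873 -0.1585]
 [-0.9999  0.0123 -0.0085]
 [-0.0064  0.1586  0.9873]] ['color', 'intrinsics', 'position', 'attitude']
```

View pics/scene0.png

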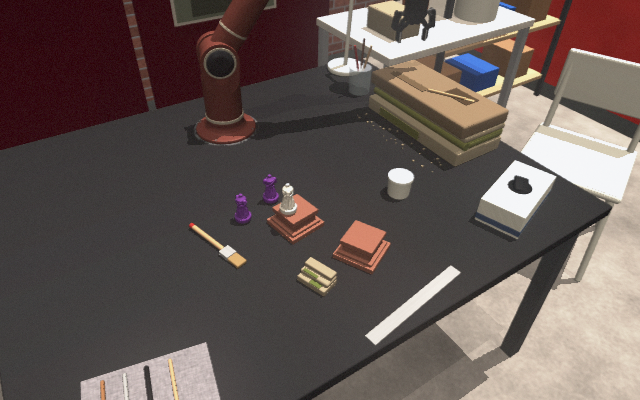

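View pics/top0.png

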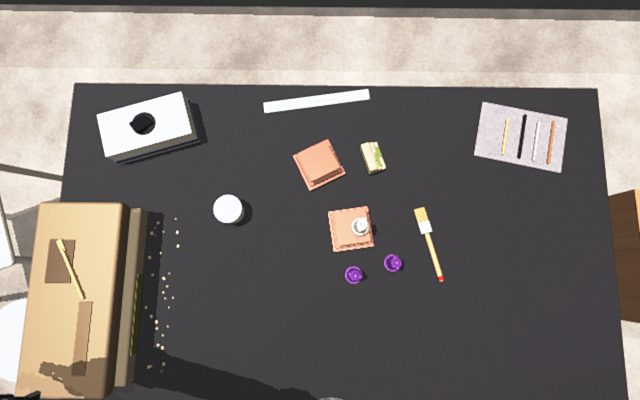

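```bash
cat > h.py <<'E'
import cv2,numpy as np
np.set_printoptions(precision=4,suppress=True)
def ray(d,u,v):
    K=np.array(d['intrinsics']);R=np.array(d['attitude'])
    x=(u-K[0,2])/K[0,0];y=(v-K[1,2])/K[1,1]
    r=R@np.array([x,-y,-1]);return np.array(d['position']),r/np.linalg.norm(r)
def onz(d,u,v,z):
    p,r=ray(d,u,v);return p+r*(z-p[2])/r[2]
def proj(d,P):
    K=np.array(d['intrinsics']);R=np.array(d['attitude'])
    c=R.T@(np.array(P,float)-np.array(d['position']))
    return np.array([K[0,0]*c[0]/-c[2]+K[0,2],K[1,1]*-c[1]/-c[2]+K[1,2]])
def crop(d,u0,v0,w,h,s,fn):
    c=d['color'][v0:v0+h,u0:u0+w,::-1]
    cv2.imwrite(fn,cv2.resize(c,None,fx=s,fy=s,interpolation=cv2.INTER_CUBIC))
E
python3 - <<'E'
from station import ctrl
from h import *
d=ctrl.snapshot('top');crop(d,310,190,80,60,10,'pics/t1.png')
e=ctrl.snapshot('scene');crop(e,255,170,80,75,8,'pics/s1.png')
for n,u,v,z in [('plA',350,229,.056),('plB',319,162,.056),('pot',228,208,.06),('frag',373,157,.04),('pur1',393,263,.08),('pur2',353,275,.08),('brush0',420,210,.01),('brush1',440,279,.01)]:print(n,onz(d,u,v,z))
E
```

```text
plA [ 0.5302 -0.0435  0.056 ]
plB [0.7052 0.0383 0.056 ]
pot [0.5798 0.2698 0.06  ]
frag [ 0.7249 -0.105   0.04  ]
pur1 [ 0.4457 -0.148   0.08  ]
pur2 [ 0.4153 -0.0499  0.08  ]
brush0 [ 0.5881 -0.2336  0.01  ]
brush1 [ 0.4068 -0.2813  0.01  ]
```

View pics/t1.png

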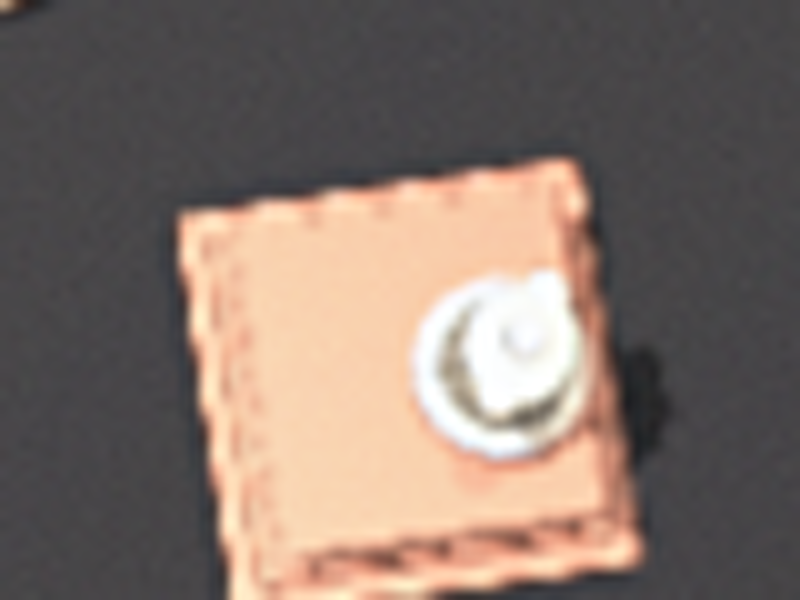

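View pics/s1.png

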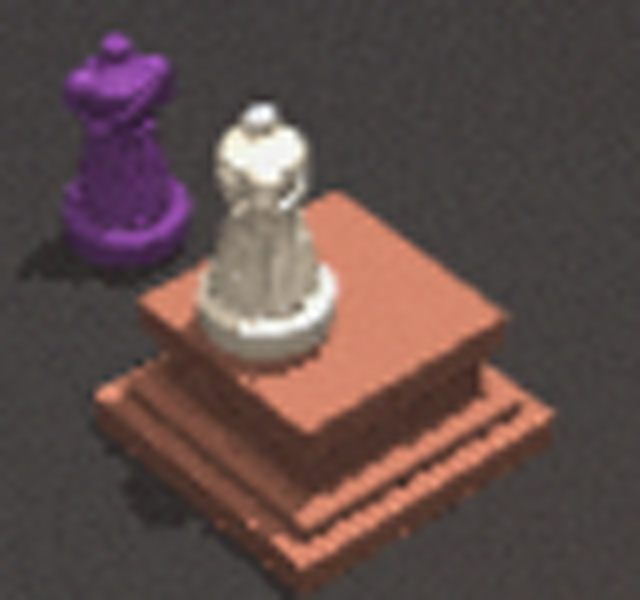

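```bash
python3 - <<'E'
from station import ctrl
from h import *
d=ctrl.snapshot('top');e=ctrl.snapshot('scene')
f=lambda c,o,s:((c[0]+.5)/s-.5+o[0],(c[1]+.5)/s-.5+o[1])
C=[onz(e,*f(c,(255,170),8),.056) for c in [(508,316),(313,432),(138,300),(338,192)]]
C=np.array(C);print(C,C.mean(0));print(np.linalg.norm(C-np.roll(C,-1,0),axis=1))
for i in range(4):
    v=C[(i+1)%4]-C[i];print(np.degrees(np.arctan2(v[1],v[0])))
B=np.array([onz(d,*f(c,(310,190),10),.014) for c in [(180,213),(580,158),(640,555)]]);print('base',B,(B[0]+B[2])/2,np.linalg.norm(B[0]-B[1]),np.linalg.norm(B[1]-B[2]))
print('neck top',onz(d,*f((518,338),(310,190),10),.144),'scene',onz(e,*f((262,108),(255,170),8),.144))
# socle ellipse centre ~ top
print('socle top',onz(d,*f((502,368),(310,190),10),.070),'scene', onz(e,*f((267,297),(255,170),8),.073))
# reprojection of candidates
for im,n,s,o in[(d,'t',10,(310,190)),(e,'s',8,(255,170))]:
    print(n,[proj(im,p) for p in [C.mean(0)]])
E
```

```text
[[ 0.5717  0.0006  0.056 ]
 [ 0.5852 -0.0804  0.056 ]
 [ 0.5021 -0.0963  0.056 ]
 [ 0.4893 -0.0134  0.056 ]] [ 0.5371 -0.0474  0.056 ]
[0.0821 0.0847 0.0839 0.0836]
-80.53555033405868
-169.1686441899123
98.76479271850084
9.628655484634654
base [[ 0.5821  0.0143  0.014 ]
 [ 0.5984 -0.0927  0.014 ]
 [ 0.4926 -0.1081  0.014 ]] [ 0.5374 -0.0469  0.014 ] 0.10822468288808705 0.10688653410004088
neck top [ 0.5354 -0.0651  0.144 ] scene [ 0.5343 -0.0666  0.144 ]
socle top [ 0.5359 -0.0673  0.07  ] scene [ 0.5398 -0.0699  0.073 ]
t [array([351.5256, 226.3452])]
s [array([295.1114, 208.0353])]
```

```bash
python3 - <<'E'
from station import ctrl
from h import *
e=ctrl.snapshot('scene');crop(e,360,0,100,60,8,'pics/g1.png')
s=ctrl.state();print(proj(e,s['tool_pos']),s['time_s'])
d=ctrl.snapshot('top');print(proj(d,s['tool_pos']))
E
```

```text
[410.3112  44.3211] 0.35
[ 21.1729 385.9022]
```

View pics/g1.png

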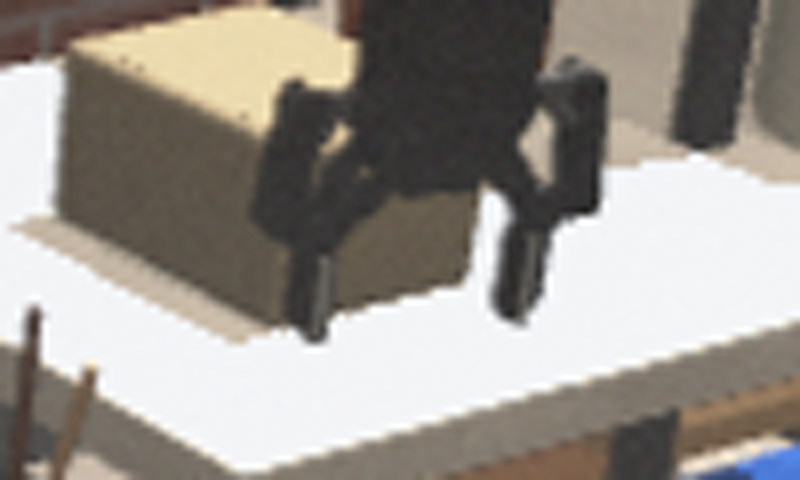

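```bash
python3 - <<'E'
from station import ctrl
from h import *
d=ctrl.snapshot('top');e=ctrl.snapshot('scene')
a=d['color'][212:240,346:374,::-1];b=e['color'][178:218,270:310,::-1]
g=lambda im,lo,hi,s:cv2.resize(np.clip((im.astype(float)-lo)*255/(hi-lo),0,255).astype(np.uint8),(400,400),interpolation=cv2.INTER_CUBIC)
cv2.imwrite('pics/z1.png',np.hstack([g(a,60,255,0),g(b,40,255,0)]))
E
```

```text
(no output)
```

View pics/z1.png

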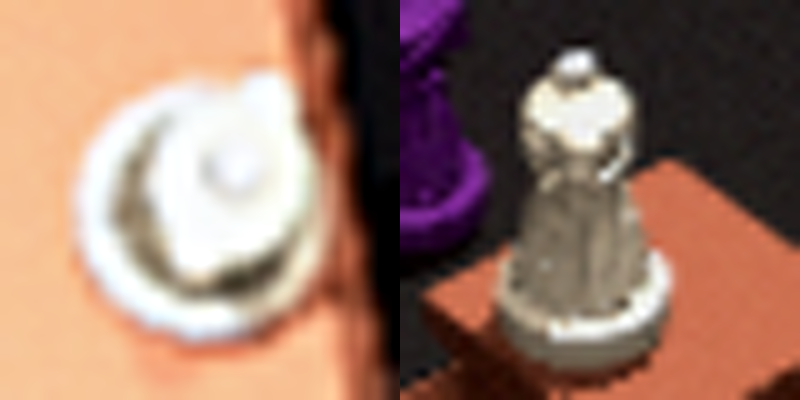

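```bash
cat > mv.py <<'E'
import sys
from station import ctrl
from h import *
def plan(t,az):
    s=ctrl.state();R=np.array(s['eef_rot']);p=np.array(s['tool_pos'])
    cur=np.degrees(np.arctan2(R[1,0],R[0,0]))
    print('t',s['time_s'],'pos',p,'az',round(cur,2),'F',s['ft_force'],'op',round(s['opening'],3))
    print('shift',R.T@(np.array(t)-p),'turn',(cur-az+180)%360-180)
if __name__=='__main__':
    a=list(map(float,sys.argv[1:]));plan(a[:3],a[3])
E
python3 mv.py .576 -.165 .23 57
```

```text
t 0.5 pos [0.1913 0.6212 0.2312] az 162.88 F [-0.5668  0.0432  0.6485] op 0.999
shift [-0.599  -0.6381  0.0013] turn 105.8843683442326
```

{"fn": "carry_out", "kwargs": {
  "steps": [
    [[-0.15,-0.16,0],26],
    [[-0.15,-0.16,0],26],
    [[-0.15,-0.16,0],26],
    [[-0.15,-0.16,0],26],
    [[-0.15,-0.16,0],26]
  ],
  "hand": 0
}}

```text
time_s: 0.92
tool_pos: [0.2833, 0.4323, 0.2315]
eef_rot: [[-0.728, 0.685, 0.001], [0.685, 0.728, 0.0], [-0.0, 0.001, -1.0]]
ft_force: [0.9, 0.1, 0.3]
opening: 1.001
```

```bash
python3 mv.py .576 -.165 .23 57
```

```text
t 0.9167 pos [0.2833 0.4323 0.2315] az 136.75 F [0.9334 0.119  0.3485] op 1.001
shift [-0.6225 -0.2344  0.0015] turn 79.74620878553128
```

{"fn": "carry_out", "kwargs": {
  "steps": [
    [[-0.16,-0.06,0],34],
    [[-0.16,-0.06,0],34],
    [[-0.16,-0.06,0],34],
    [[-0.16,-0.06,0],34],
    [[-0.16,-0.06,0],34]
  ]
}}

```text
time_s: 1.33
tool_pos: [0.3624, 0.2709, 0.2323]
eef_rot: [[-0.203, 0.979, 0.003], [0.979, 0.203, -0.003], [-0.004, 0.002, -1.0]]
ft_force: [1.1, 0.3, -0.6]
opening: 0.999
```

```bash
python3 mv.py .576 -.165 .23 57
```

```text
t 1.3333 pos [0.3624 0.2709 0.2323] az 101.7 F [ 1.0641  0.3239 -0.6159] op 0.999
shift [-0.4701  0.1208  0.0043] turn 44.701990085328816
```

{"fn": "carry_out", "kwargs": {
  "steps": [
    [[-0.18,0.045,0.002],34],
    [[-0.18,0.045,0.002],34],
    [[-0.18,0.045,0.002],34],
    [[-0.18,0.045,0.002],34],
    [[-0.18,0.045,0.002],34]
  ]
}}

```text
time_s: 1.75
tool_pos: [0.4445, 0.0995, 0.2318]
eef_rot: [[0.389, 0.921, 0.006], [0.921, -0.389, -0.004], [-0.002, 0.007, -1.0]]
ft_force: [0.3, -1.0, -0.2]
opening: 1.002
```

```bash
python3 mv.py .576 -.165 .23 57
```

```text
t 1.75 pos [0.4445 0.0995 0.2318] az 67.11 F [ 0.2959 -1.0094 -0.1961] op 1.002
shift [-0.1925  0.224   0.0037] turn 10.113820195412131
```

{"fn": "carry_out", "kwargs": {
  "steps": [
    [[-0.19,0.22,0.003],10],
    [[-0.19,0.22,0.003],10],
    [[-0.19,0.22,0.003],10],
    [[-0.19,0.22,0.003],10],
    [[-0.19,0.22,0.003],10]
  ]
}}

```text
time_s: 2.17
tool_pos: [0.5357, -0.0848, 0.231]
eef_rot: [[0.542, 0.84, 0.006], [0.84, -0.542, -0.004], [0.0, 0.007, -1.0]]
ft_force: [1.0, 0.3, 0.7]
opening: 0.996
```

```bash
python3 mv.py .576 -.165 .13 57
```

```text
t 2.1667 pos [ 0.5357 -0.0848  0.231 ] az 57.16 F [1.0328 0.3264 0.6599] op 0.996
shift [-0.0456  0.0766  0.1015] turn 0.15637905630708815
```

{"fn": "carry_out", "kwargs": {
  "steps": [
    [[-0.045,0.077,0],0],
    [[-0.045,0.077,0],0],
    [[-0.045,0.077,0],0],
    [[-0.045,0.077,0.04],0],
    [[-0.045,0.077,0.07],0]
  ]
}}

```text
time_s: 2.58
tool_pos: [0.5774, -0.1664, 0.1613]
eef_rot: [[0.544, 0.839, 0.01], [0.839, -0.544, -0.005], [0.001, 0.011, -1.0]]
ft_force: [0.7, 2.2, -1.1]
opening: 0.998
```

```bash
python3 mv.py .576 -.165 .054 57
python3 - <<'E'
from station import ctrl
from h import *
d=ctrl.snapshot('top');crop(d,310,180,130,95,6,'pics/t2.png')
e=ctrl.snapshot('scene');crop(e,225,130,120,100,6,'pics/s2.png')
E
```

```text
t 2.5833 pos [ 0.5774 -0.1664  0.1613] az 57.03 F [ 0.7266  2.1872 -1.1029] op 0.998
shift [ 0.0003 -0.0031  0.1073] turn 0.03286920141422911
```

View pics/t2.png

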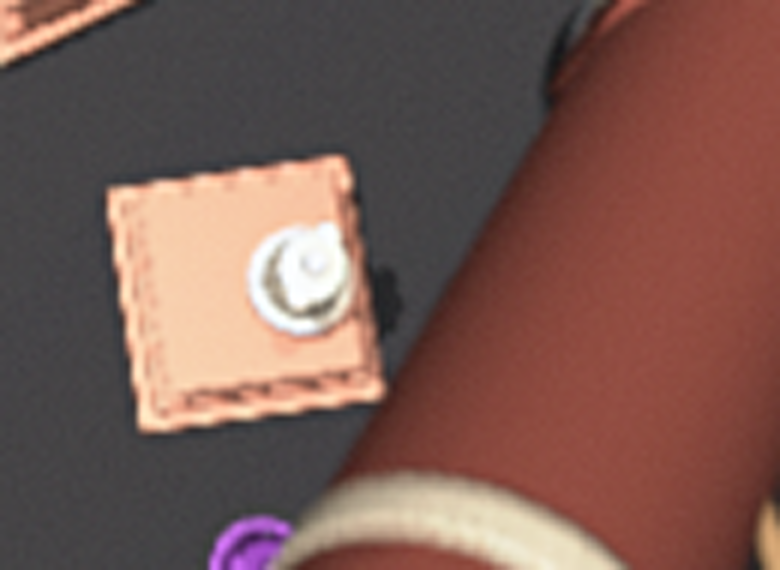

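View pics/s2.png

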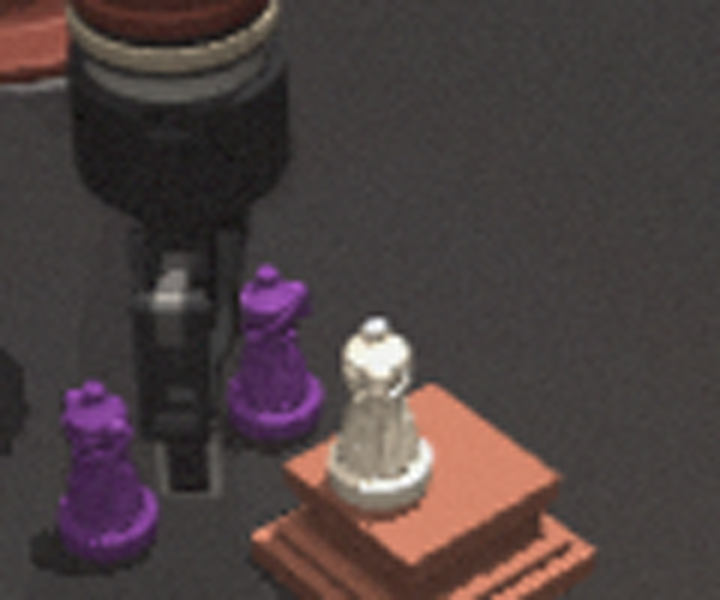

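{"fn": "carry_out", "kwargs": {
  "steps": [
    [[0,0,0.035],0],
    [[0,0,0.07],0],
    [[0,0,0.095],0],
    [[0,0,0.106],0],
    [[0,0,0.106],0]
  ]
}}

```text
time_s: 3.1
tool_pos: [0.5721, -0.1617, 0.0496]
eef_rot: [[0.542, 0.841, -0.007], [0.841, -0.542, 0.002], [-0.003, -0.007, -1.0]]
ft_force: [0.0, 0.5, 0.0]
opening: 1.001
```

```bash
python3 mv.py .577 -.14 .054 57
python3 - <<'E'
from station import ctrl
from h import *
e=ctrl.snapshot('scene');crop(e,225,130,120,100,6,'pics/s3.png')
s=ctrl.state();R=s['eef_rot'];p=s['tool_pos']
for q in [(11,-57,-13),(-11,-57,-13),(11,57,-13),(-11,57,-13),(11,42,-13),(-11,42,-13)]:
    u=proj(e,p+R@(np.array(q)/1000));print(q,((u-[225,130]+.5)*6-.5))
E
```

```text
t 3.1 pos [ 0.5721 -0.1617  0.0496] az 57.2 F [0.0209 0.5158 0.0139] op 1.001
shift [ 0.0209 -0.0076 -0.0044] turn 0.2028646824469149
(11, -57, -13) [261.6161 510.4381]
(-11, -57, -13) [208.7493 509.857 ]
(11, 57, -13) [239.3446 709.1715]
(-11, 57, -13) [182.2586 708.6247]
(11, 42, -13) [242.4755 681.2334]
(-11, 42, -13) [185.9828 680.6811]
```

View pics/s3.png

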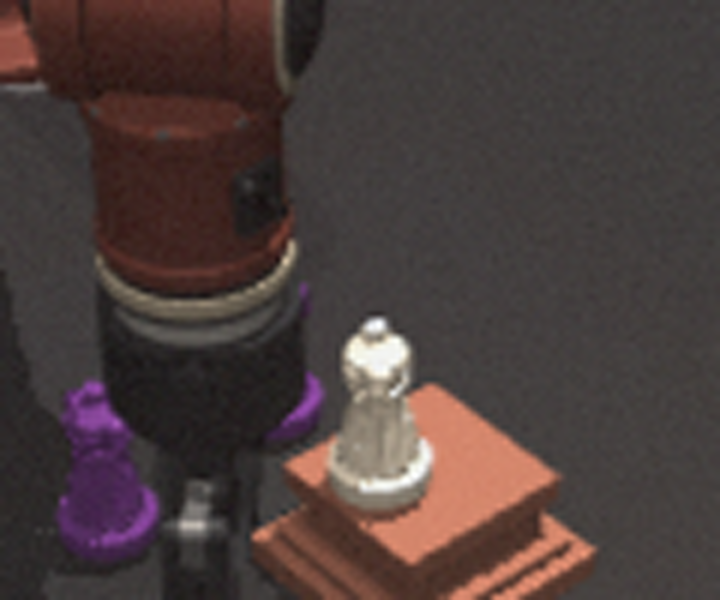

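{"fn": "carry_out", "kwargs": {
  "steps": [
    [[0,0,-0.004],0],
    [[0,0,-0.004],0]
  ]
}}

```text
time_s: 3.32
tool_pos: [0.5757, -0.1634, 0.0587]
eef_rot: [[0.542, 0.841, 0.002], [0.841, -0.542, -0.002], [-0.0, 0.003, -1.0]]
ft_force: [0.2, -0.2, -0.2]
opening: 1.0
```

```bash
python3 mv.py .577 -.14 .054 57
python3 - <<'E'
from station import ctrl
from h import *
e=ctrl.snapshot('scene');cv2.imwrite('pics/s4.png',cv2.resize(e['color'][180:300,200:360,::-1],None,fx=5,fy=5,interpolation=2))
E
```

```text
t 3.3167 pos [ 0.5757 -0.1634  0.0587] az 57.2 F [ 0.1545 -0.2114 -0.1827] op 1.0
shift [ 0.0204 -0.0116  0.0047] turn 0.2039236824827526
```

View pics/s4.png

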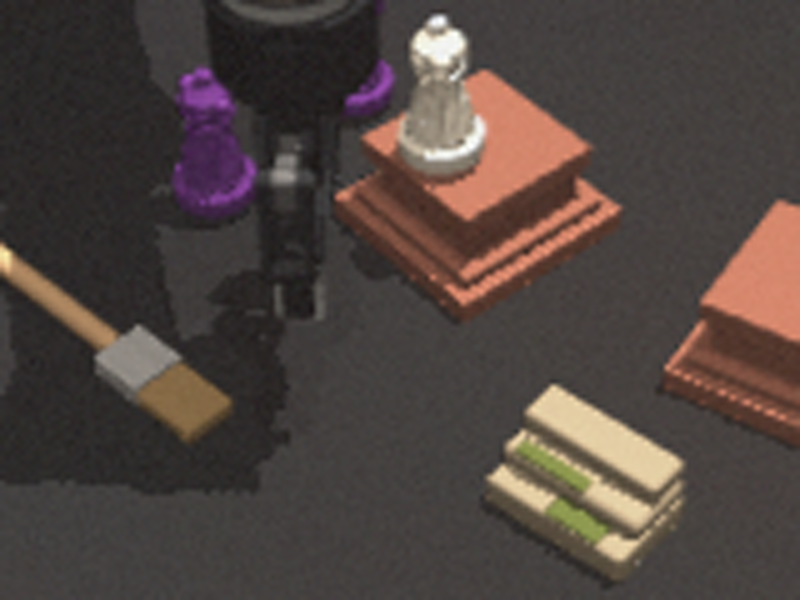

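```bash
python3 - <<'E'
from station import ctrl
from h import *
e=ctrl.snapshot('scene')
s=ctrl.state();R=s['eef_rot'];p=s['tool_pos'];print(p)
for q in [(11,57,-13),(-11,57,-13),(11,42,-13),(-11,42,-13),(11,48,-13),(11,48,0)]:
    u=proj(e,p+R@(np.array(q)/1000));print(q,((u-[200,180]+.5)*5-.5))
E
python3 mv.py .577 -.145 .054 57
```

```text
[ 0.5749 -0.163   0.0578]
(11, 57, -13) [324.2327 333.3293]
(-11, 57, -13) [276.4251 332.9206]
(11, 42, -13) [326.8577 310.1122]
(-11, 42, -13) [279.5512 309.6988]
(11, 48, -13) [325.8143 319.3405]
(11, 48, 0) [327.3015 338.9167]
t 3.4167 pos [ 0.5749 -0.163   0.0578] az 57.2 F [ 0.6706  0.5748 -0.3846] op 1.0
shift [ 0.0163 -0.008   0.0038] turn 0.19801108484978158
```

```bash
python3 mv.py .573 -.142 .054 57
```

```text
t 3.4167 pos [ 0.5749 -0.163   0.0578] az 57.2 F [ 0.6706  0.5748 -0.3846] op 1.0
shift [ 0.0166 -0.013   0.0038] turn 0.19801108484978158
```

{"fn": "carry_out", "kwargs": {
  "steps": [
    [[0.005,-0.004,0.002],0],
    [[0.01,-0.008,0.003],0],
    [[0.014,-0.011,0.004],0],
    [[0.0165,-0.013,0.004],0],
    [[0.0165,-0.013,0.004],0]
  ]
}}

```text
time_s: 3.83
tool_pos: [0.5728, -0.1401, 0.0534]
eef_rot: [[0.54, 0.842, -0.0], [0.842, -0.54, 0.0], [0.0, -0.001, -1.0]]
ft_force: [-0.6, -0.2, -0.1]
opening: 1.001
```

```bash
python3 mv.py .573 -.127 .054 57
python3 - <<'E'
from station import ctrl
from h import *
e=ctrl.snapshot('scene');cv2.imwrite('pics/s5.png',cv2.resize(e['color'][170:250,240:350,::-1],None,fx=7,fy=7,interpolation=2))
E
```

```text
t 3.8333 pos [ 0.5728 -0.1401  0.0534] az 57.32 F [-0.6169 -0.1824 -0.0638] op 1.001
shift [ 0.0112 -0.0069 -0.0006] turn 0.3245173171757756
```

View pics/s5.png

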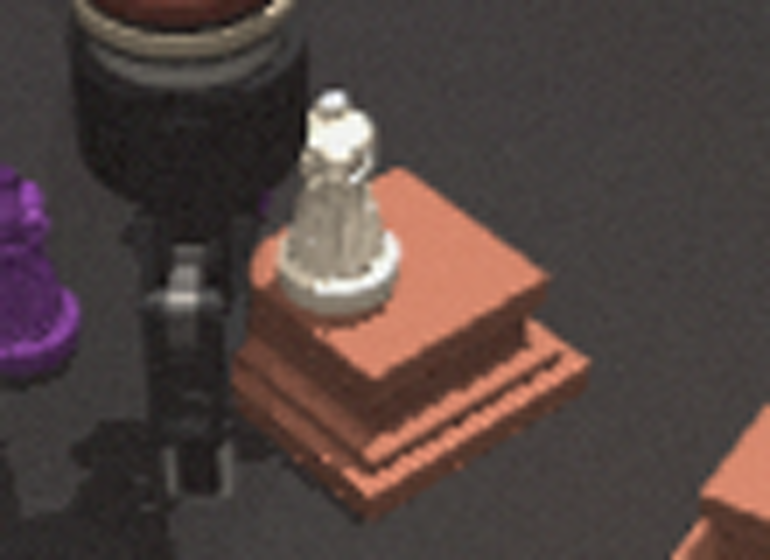

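{"fn": "carry_out", "kwargs": {
  "steps": [
    [[0.002,-0.0013,0],0],
    [[0.004,-0.0026,0],0],
    [[0.006,-0.0039,0],0],
    [[0.008,-0.0052,0],0],
    [[0.009,-0.0058,0],0]
  ]
}}

```text
time_s: 4.3
tool_pos: [0.5728, -0.1299, 0.0535]
eef_rot: [[0.54, 0.841, -0.0], [0.841, -0.54, -0.0], [-0.0, -0.0, -1.0]]
ft_force: [0.3, -0.0, -1.2]
opening: 0.998
```

```bash
cat > look.py <<'E'
import sys
from station import ctrl
from h import *
n=sys.argv[1]
e=ctrl.snapshot('scene')
cv2.imwrite(f'pics/s{n}.png',cv2.resize(e['color'][170:240,250,None] if 0 else e['color'][170:240,250:345,::-1],None,fx=8,fy=8,interpolation=2))
c=cv2.cvtColor(e['color'],cv2.COLOR_RGB2HSV)
m=((c[...,1]<75)&(c[...,2]>110)).astype(np.uint8);m[:170]=0;m[235:]=0;m[:,:265]=0;m[:,335:]=0
k,l,st,ct=cv2.connectedComponentsWithStats(m)
i=1+np.argmax(st[1:,4]);mm=l==i
vs,us=np.where(mm);print('bbox',st[i],'cent',ct[i])
# neck: top rows
for z,r in [(.144,range(vs.min(),vs.min()+4))]:
    w=[us[vs==v].mean() for v in r];u=np.mean(w);print('neck',onz(e,u,vs.min()+1.5,.1425))
# socle widest: rows near the bottom
low=[(v,us[vs==v].min(),us[vs==v].max()) for v in range(vs.max()-11,vs.max()+1)]
L=min(a[1] for a in low);Rr=max(a[2] for a in low);print('socle u',L,Rr,'bottom',vs.max())
E
python3 look.py 6;python3 mv.py .573 -.127 .054 57
```

```text
bbox [279 183  18  32 326] cent [288.0767 202.1012]
neck [ 0.5394 -0.0655  0.1425]
socle u 279 296 bottom 214
t 4.35 pos [ 0.5729 -0.1297  0.0535] az 57.32 F [-0.313   0.4972  0.2971] op 1.0
shift [ 0.0023 -0.0014 -0.0005] turn 0.3171678222908554
```

View pics/s6.png

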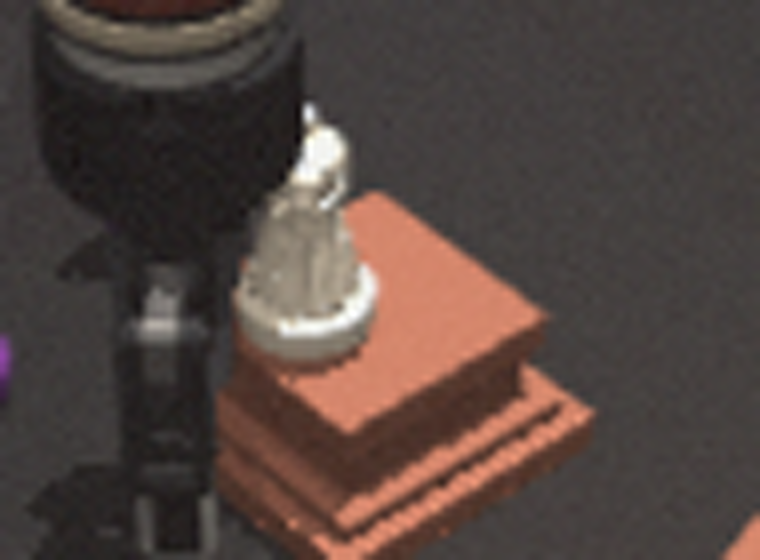

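{"fn": "carry_out", "kwargs": {
  "steps": [
    [[0.0015,-0.001,0],0],
    [[0.003,-0.002,0],0],
    [[0.0045,-0.003,0],0],
    [[0.006,-0.004,0],0],
    [[0.0065,-0.0043,0],0]
  ]
}}

```text
time_s: 4.77
tool_pos: [0.5728, -0.1218, 0.0535]
eef_rot: [[0.54, 0.842, -0.0], [0.842, -0.54, -0.0], [-0.0, 0.0, -1.0]]
ft_force: [-0.8, -0.5, 0.4]
opening: 0.998
```

```bash
python3 look.py 7;python3 mv.py .573 -.105 .054 57
```

```text
bbox [282 185  17  29 292] cent [289.8082 202.1849]
neck [ 0.5504 -0.0625  0.1425]
socle u 282 298 bottom 213
t 4.8167 pos [ 0.5728 -0.1217  0.0535] az 57.33 F [-0.9772 -0.4354 -0.4315] op 1.002
shift [ 0.0142 -0.0089 -0.0005] turn 0.33458332702326743
```

View pics/s7.png

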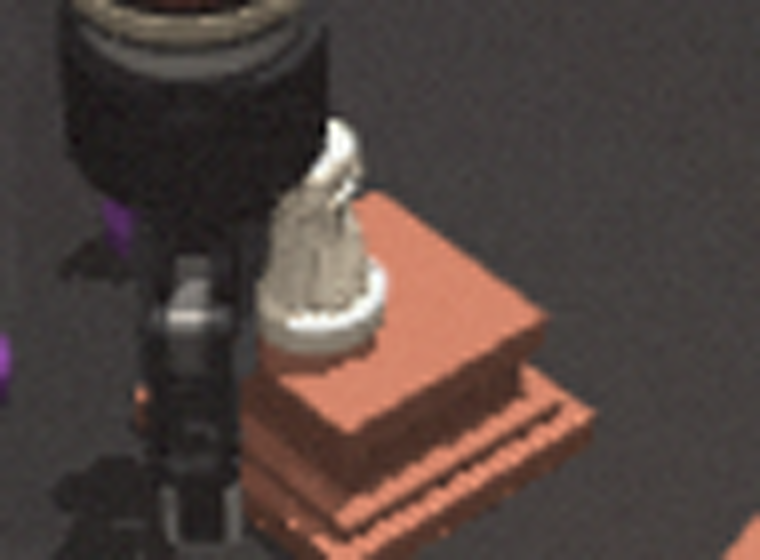

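{"fn": "carry_out", "kwargs": {
  "steps": [
    [[0.0017,-0.0011,0],0],
    [[0.0034,-0.0022,0],0],
    [[0.005,-0.0033,0],0],
    [[0.0067,-0.0044,0],0],
    [[0.0077,-0.005,0],0]
  ]
}}

```text
time_s: 5.23
tool_pos: [0.5728, -0.1121, 0.0535]
eef_rot: [[0.539, 0.842, -0.0], [0.842, -0.539, 0.0], [0.0, -0.0, -1.0]]
ft_force: [0.2, -0.7, -0.6]
opening: 0.998
```

```bash
python3 look.py 8;python3 mv.py .573 -.145 .054 57
```

```text
bbox [286 184  16  29 286] cent [293.0734 200.9126]
neck [ 0.5515 -0.0533  0.1425]
socle u 286 301 bottom 212
t 5.2833 pos [ 0.5728 -0.1119  0.0535] az 57.37 F [ 0.976  -0.0428  0.2515] op 1.005
shift [-0.0278  0.018  -0.0005] turn 0.37230034740019846
```

View pics/s8.png

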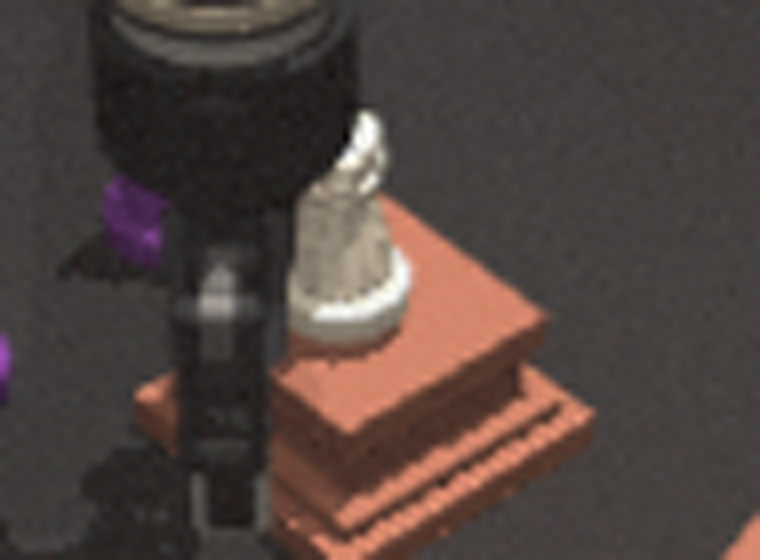

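{"fn": "carry_out", "kwargs": {
  "steps": [
    [[0.0015,-0.001,0],0],
    [[0.003,-0.0019,0],0],
    [[0.0037,-0.0024,0],0],
    [[0.0037,-0.0024,0],0]
  ]
}}

```text
time_s: 5.62
tool_pos: [0.5729, -0.107, 0.0535]
eef_rot: [[0.539, 0.842, -0.0], [0.842, -0.539, 0.001], [0.001, -0.0, -1.0]]
ft_force: [-0.4, -0.7, 0.7]
opening: 1.001
```

{"fn": "carry_out", "kwargs": {
  "steps": [
    [[-0.005,0.0032,0],0],
    [[-0.014,0.009,0],0],
    [[-0.026,0.016,0],0],
    [[-0.042,0.026,0],0],
    [[-0.055,0.033,0],0]
  ]
}}

```text
time_s: 6.03
tool_pos: [0.5709, -0.1738, 0.0536]
eef_rot: [[0.54, 0.842, 0.0], [0.842, -0.54, -0.001], [-0.0, 0.001, -1.0]]
ft_force: [-0.1, -0.8, 0.4]
opening: 0.997
```

```bash
python3 look.py 9;python3 mv.py .573 -.145 .054 57
python3 - <<'E'
from station import ctrl
from h import *
d=ctrl.snapshot('top');crop(d,310,190,80,60,10,'pics/t9.png')
E
```

```text
bbox [286 180  17  32 370] cent [294.0081 197.6595]
neck [ 0.5353 -0.0496  0.1425]
socle u 286 302 bottom 211
t 6.0833 pos [ 0.57   -0.1786  0.054 ] az 57.01 F [-1.8053 -3.8706  1.0261] op 1.001
shift [ 0.0298 -0.0158 -0.0002] turn 0.014984238769386593
```

View pics/s9.png

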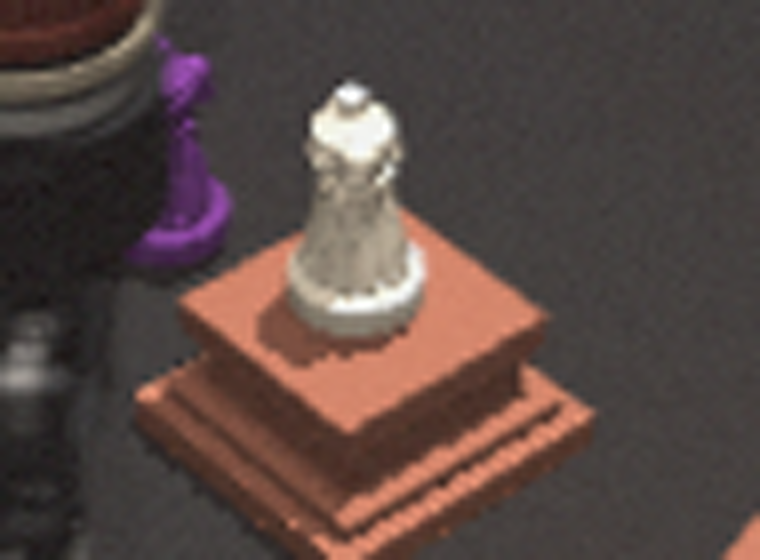

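View pics/t9.png

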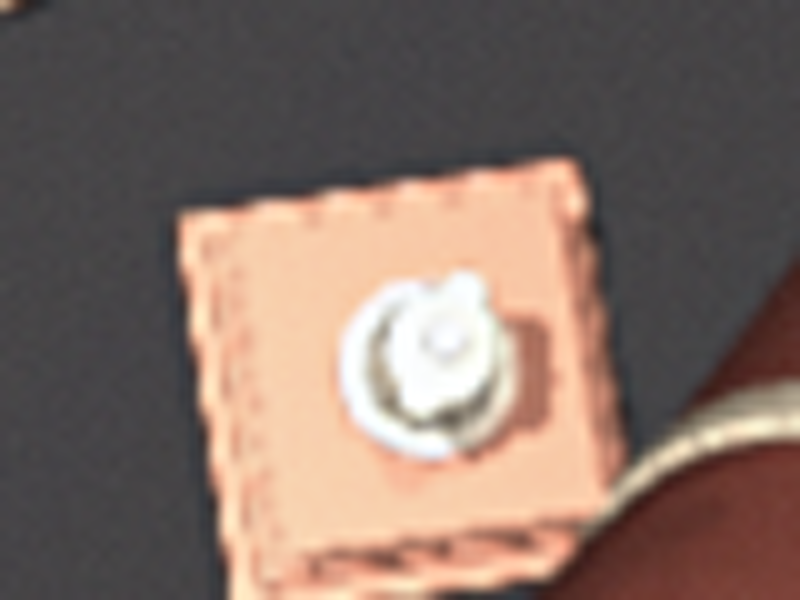

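```bash
python3 - <<'E'
from station import ctrl
from h import *
d=ctrl.snapshot('top');e=ctrl.snapshot('scene')
f=lambda c,o,s:((c[0]+.5)/s-.5+o[0],(c[1]+.5)/s-.5+o[1])
C=np.array([onz(e,*f(c,(250,170),8),.056) for c in [(548,316),(353,432),(178,300),(378,192)]]);print('plinth',C.mean(0))
print('neck top cam',onz(d,*f((440,340),(310,190),10),.144),'scene',onz(e,*f((352,92),(250,170),8),.143))
for im,o in[(d,'top'),(e,'scene')]:
    c=cv2.cvtColor(im['color'],cv2.COLOR_RGB2HSV)
    if o=='top': m=(c[...,1]<60)&(c[...,2]>150);m[:,:335]=0;m[:,370:]=0;m[:212]=0;m[242:]=0
    else: m=(c[...,1]<85)&(c[...,2]>110);m[:,:283]=0;m[:,310:]=0;m[:175]=0;m[216:]=0
    vs,us=np.where(m);print(o,us.min(),us.max(),vs.min(),vs.max())
# predicted band silhouette for statue at candidate
a=np.linspace(0,2*np.pi,181)
for cand in [(.5355,-.0495),(.5372,-.0472)]:
  for im,o in[(d,'top'),(e,'scene')]:
    P=np.array([proj(im,[cand[0]+.022*np.cos(t),cand[1]+.022*np.sin(t),z]) for t in a for z in(.063,.073)])
    print(cand,o,P[:,0].min(),P[:,0].max(),P[:,1].min(),P[:,1].max())
E
```

```text
plinth [ 0.5371 -0.0474  0.056 ]
neck top cam [ 0.5347 -0.0469  0.144 ] scene [ 0.5344 -0.0489  0.143 ]
top 344 361 217 235
scene 286 302 180 211
(0.5355, -0.0495) top 343.83525092955256 361.53757537593447 217.5918208346387 235.3764516023651
(0.5355, -0.0495) scene 285.36100655590155 302.63740616007163 197.4301748887708 211.63971660620888
(0.5372, -0.0472) top 342.93193000218946 360.61989009838095 216.91011230728697 234.6916034879057
(0.5372, -0.0472) scene 286.4784411922622 303.74842806485424 197.48684094659336 211.6986992941578
```

```bash
python3 mv.py .568 -.115 .054 57
```

```text
t 6.2333 pos [ 0.5707 -0.1715  0.0533] az 57.31 F [ 0.7611  1.2254 -0.2931] op 0.996
shift [ 0.0461 -0.0328 -0.0006] turn 0.3076377775077219
```

{"fn": "carry_out", "kwargs": {
  "steps": [
    [[0.01,-0.007,0],0],
    [[0.022,-0.0155,0],0],
    [[0.034,-0.024,0],0],
    [[0.042,-0.03,0],0],
    [[0.045,-0.032,0],0]
  ]
}}

```text
time_s: 6.65
tool_pos: [0.5681, -0.1113, 0.053]
eef_rot: [[0.535, 0.845, -0.002], [0.845, -0.535, 0.005], [0.003, -0.004, -1.0]]
ft_force: [-0.0, 0.5, -0.4]
opening: 0.995
```

{"fn": "carry_out", "kwargs": {
  "steps": [
    [[0,0,0],0],
    [[0,0,0],0]
  ]
}}

```text
time_s: 6.82
tool_pos: [0.5682, -0.1099, 0.0529]
eef_rot: [[0.534, 0.846, -0.002], [0.846, -0.534, 0.006], [0.004, -0.004, -1.0]]
ft_force: [0.5, -0.1, -0.7]
opening: 0.999
```

```bash
python3 mv.py .569 -.1043 .054 57.3
```

```text
t 6.8167 pos [ 0.5682 -0.1099  0.0529] az 57.74 F [ 0.4733 -0.0875 -0.727 ] op 0.999
shift [ 0.0051 -0.0023 -0.0011] turn 0.44107778820904286
```

{"fn": "carry_out", "kwargs": {
  "steps": [
    [[0.001,-0.0005,0],0],
    [[0.002,-0.001,0],0],
    [[0.0035,-0.0015,0],0],
    [[0.005,-0.0021,0],0],
    [[0.005,-0.0021,0],0]
  ]
}}

```text
time_s: 7.23
tool_pos: [0.5692, -0.1049, 0.053]
eef_rot: [[0.534, 0.846, -0.002], [0.846, -0.534, 0.005], [0.003, -0.004, -1.0]]
ft_force: [0.3, -0.7, 0.4]
opening: 0.999
```

{"fn": "carry_out", "kwargs": {
  "steps": [
    [[-0.004,0.0026,0],0],
    [[-0.012,0.008,0],0],
    [[-0.024,0.015,0],0],
    [[-0.038,0.024,0],0],
    [[-0.05,0.031,0],0]
  ]
}}

```text
time_s: 7.65
tool_pos: [0.5686, -0.1662, 0.0528]
eef_rot: [[0.535, 0.845, -0.001], [0.845, -0.535, 0.004], [0.003, -0.003, -1.0]]
ft_force: [0.4, -0.2, -1.1]
opening: 1.0
```

{"fn": "carry_out", "kwargs": {
  "steps": [
    [[0,0,-0.02],0],
    [[0,0,-0.05],0],
    [[0,0,-0.09],0],
    [[0,0,-0.11],0],
    [[0,0,-0.12],0]
  ]
}}

```text
time_s: 8.07
tool_pos: [0.5702, -0.169, 0.1766]
eef_rot: [[0.536, 0.844, 0.005], [0.844, -0.536, 0.001], [0.004, 0.004, -1.0]]
ft_force: [0.7, -0.7, 0.5]
opening: 0.997
```

```bash
python3 mv.py .6 -.2 .054 57.3; python3 look.py 10
python3 - <<'E'
from station import ctrl
from h import *
d=ctrl.snapshot('top');crop(d,310,190,80,60,10,'pics/t10.png')
E
```

```text
t 8.0667 pos [ 0.5702 -0.169   0.1766] az 57.56 F [ 0.6995 -0.6721  0.48  ] op 0.997
shift [-0.0106  0.0413  0.1227] turn 0.2560724990535732
bbox [287 180  17  32 370] cent [294.5297 197.3892]
neck [ 0.5359 -0.0486  0.1425]
socle u 287 303 bottom 211
```

View pics/s10.png

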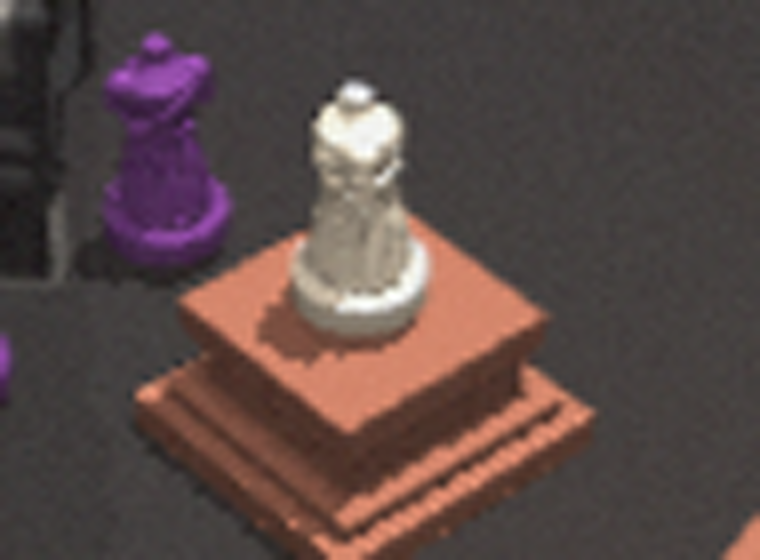

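View pics/t10.png

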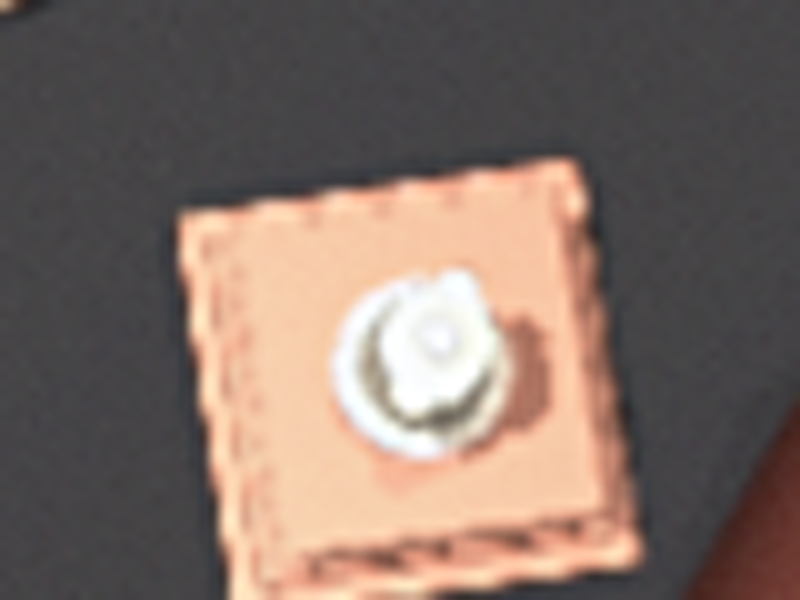

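{"fn": "carry_out", "kwargs": {
  "steps": [
    [[0,0,0],0],
    [[0,0,0],0],
    [[0,0,0],0]
  ]
}}

```text
time_s: 8.42
tool_pos: [0.5684, -0.1676, 0.1726]
eef_rot: [[0.536, 0.844, -0.001], [0.844, -0.536, 0.004], [0.002, -0.003, -1.0]]
ft_force: [0.8, 0.8, 0.5]
opening: 0.999
```

```bash
python3 look.py 11; python3 - <<'E'
from station import ctrl
ctrl.finish_job();print(ctrl.state()['time_s'])
E
```

```text
bbox [287 180  17  32 369] cent [294.5366 197.4797]
neck [ 0.5359 -0.0486  0.1425]
socle u 287 303 bottom 211
the job is handed in; nothing more can be done
the job is handed in; nothing more can be done
```

The white statuette now stands upright near the middle of the right-hand plinth, about 1.5 mm off centre by my last check, and the job is handed in. I pushed it low on the socle's round band with the outer corner of one open fingertip. It took a slow push of about 18 mm in short steps, then one gentle correcting tap. I then drew the hand back, raised it clear and finished at about 8.5 s of the 51 s allowed.

- **Centring:** the last pictures put the statuette at about (0.536, -0.048), against the plinth's middle at (0.537, -0.047). I trust that to about 1–2 mm. Before the last tap the two cameras disagreed by up to about 2 mm, and the worst reading then was 2.8 mm off.
- **Stillness:** two views about 0.35 s apart showed the statuette not moving.
- **Plinth and other things:** the plinth's corners sat at the same pixels as at the start. I did not measure the pot, brush, fragment or purple figures again at the end, but the hand's path kept clear of them.
- **Force:** contact was too light to show above the sensor noise of about 1 N, so I followed the pushing in the pictures. One reading of about 4 N came from braking on the way back, clear of the statuette.

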